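Feed a pulsator cover through the washer's splash flap and start the wash

ROBOT

A 6-joint arm with a two-finger parallel gripper is mounted at the origin on a cart in front of the work surface, level with it; the furniture and walls round the work are solid. World frame = base frame: x ahead of the robot, y to its left, z up, the work surface at z = 0. Lengths are in m, angles in rad, forces in N, time in s.
With the tool pointing down it reaches from about 0.4 to 0.825 m from the base axis. Payload 7 kg.
Tool frame: the origin (TCP) lies at the very end of the fingers, on their centre line; the grasp point (between the pads) lies 19 mm behind it; z points along the fingers, y is the line along which they close (so a half turn about z gives the same grasp; the last joint's range is limited). The gripper opens to 88 mm and grips with 3 to 60 N. Pads are 19 mm wide; open, the fingers measure 130 mm over their backs; the gripper's body (78 mm by 193 mm) begins 47 mm behind the grasp point.
Start: joints at [-0.998, 0.359, 0.012, 0, -1.224, -0.288], TCP at [0.19, -0.648, 0.227] pointing down, gripper open.
Joint ranges: [-3.07, 3.07], [-1.43, 2.12], [-1.02, 1.25], [-3.03, 1.67], [-3.05, -0], [-3.03, 3.03]. Speed limits (rad/s): [2.39, 2.39, 3.01, 3.14, 3.14, 3.14].

INTERFACE

Orientations are given as a 3x3 rotation matrix whose columns are the frame's x, y, z axes.
In Python, from plant import status, grab_frame, camera_params, manip gives the robot as it stands.
- The arm moves only by the tool send_rows, never from a script. Its argument "commands" is a list of rows, each an object of numbers: "tx", "ty", "tz": the shift along the tool's x, y, z in cm; "wx", "wy", "wz": the turn, a rotation vector about the tool's x, y, z in units of 6 degrees (1.0 is 6 degrees); "fingers": the opening, from 0 (shut) to 1 (fully open). A call has 1 to 12 rows; each row is the pose to reach, as a shift and turn from the pose commanded when the call began, along the tool's axes at that moment; what a row does not reach only later rows make up. A row lasts 1/12 s, in which the tool goes at most 41.7 mm and 7.16 degrees, less where a joint would pass 70% of its speed; a pose out of reach is approached as far as the arm can. A call with a gripper value outside its range is refused whole. The fingers move at their own pace and stop on an object; the grip force is fixed at half the most. Time passes only in rows, so rows that repeat a pose let the fingers close. It gives the time, the measured TCP pose, the force, the opening and the grip force at its end, in the units of the state.
- status.get_obs(): the state, without advancing time (a new reading comes with each control period).
- grab_frame(name): name is "side" or "top" or "wrist"; returns the picture (480x640x3 uint8, blue, green, red); there is no depth.
- camera_params(name): a dict with "fov_y" (degrees; the focal length in pixels is half the picture's height over the tangent of half this angle, whatever the lens; pixels are square), "cx", "cy" (the principal point, pixels), "pose" (4x4, takes a point from camera to world coordinates); the wrist camera has in their place "hand_eye" (4x4, takes a point from camera to tool coordinates, whose origin is the TCP and whose axes are the flange's). Camera axes: x right, y down, z forward; pixel columns grow to the right and rows downward; lengths in m; the calibration is good to about 2 mm. The wrist camera is an equidistant fisheye: a pixel r from the principal point sees the ray r / f radians off the axis. A picture is of the moment at which its call begins: read the wrist's pose just before it. camera_params takes no time and is no camera call.
- manip.sign_off(): hands the job in; it is judged then, once.
The state is a dict: "t": time; "joint_positions": joint angles; "joint_velocities": joint speeds; "tau": joint torques, N m; "tcp_pos": TCP position; "ee_rot": TCP orientation; "force": force on the tool from outside, world axes, zero at the start; "ft_torque": the same for the moment, N m; "grip_width": finger opening in m; "gripper_force": force on a finger pad.
Only numpy, scipy, OpenCV 4.12 (cv2) and the standard library are available. Lean on these libraries where they do the work, as an engineer would, in place of code of your own. Each camera call takes 0.05 s, during which the arm holds its last target. There are 200 camera calls.

TASK

Without gripping or lifting it, push the black pulsator cover that lies on the washer's feed tray through the hanging splash flap with the fingertips, until it slides down inside, and draw the fingers back so that the flap swings fully shut behind it. Once the flap is shut, press the round start button on top of the washer all the way down with a fingertip and let it go; leave the other things standing around where they are.

Things in the scene. Friction and masses are not known exactly. Their poses are not given: they have to be found in the camera images.
- washer: Bench spray washer fixed to the deck: stainless sheet-steel cabinet 172 mm wide, 205 mm deep, 176 mm high, with a level feed tray on legs before the mouth in its front. Origin: on the deck under the middle of the mouth, in the plane of the shut flap (within 3 mm). x: the way in, from the tray into the cabinet; y: to the left looking in; z: up
- tray (a point): middle of the feed tray's steel floor, 100 mm before the mouth, 105 mm above the deck; axes as the washer's. The tray is 200 mm long and 199 mm wide between its sides, which stand 20 mm high (23 mm with their rolled rim); over the last 90 mm before the mouth they close in to 150 mm. Its outer end is open, without a lip
- mouth (a point): middle of the mouth's lower edge, at tray-floor height in the plane of the shut flap; axes as the washer's. The mouth is 150 mm wide and 56 mm high in the clear; the cabinet's top lies 71 mm above the tray floor. Just behind the mouth a slippery plastic-lined slide falls away at 26 degrees to the back wall: a part whose middle is well past the mouth slides down by itself
- flap (a joint): splash flap: aluminium sheet 146 mm wide and 54 mm long with a rubber lip, 35 g, hung on a rod across the mouth's top. Radians: 0 hanging shut, growing to 1.45 as its lower edge (4 mm above the tray floor) swings inwards; it cannot swing outwards. A part or finger pushed against it opens it; it falls shut by its weight within a second once nothing is in its way
- control_box (a point): middle of the top of the grey control box on the rear of the washer's top, 204 mm above the deck, 88 mm (along x) by 130 mm (along y), 148 mm behind the mouth; axes as the washer's. In front of it the washer's top is a clear window
- start_top (a point): middle of the top of the start button, a grey round cap 30 mm across standing on the control box, 16 mm to the right of its middle; it is pressed straight down
- start (a joint): start button travel in m: 0 up, 0.006 fully down; a spring of about 5 N at full travel brings it back
- cover_middle (a point): centre of the disc of the pulsator cover to be washed: black moulded plastic disc 116 mm in diameter with its rim 14 mm high, three lugs on the rim (27 mm high, reaching up to 6 mm beyond it) and a low boss in the middle (23 mm), 0.09 to 0.17 kg, lying flat on the feed tray, turned any way. The point is on the disc's axis, 7 mm above the tray floor as it lies
- shell_next_middle (a point): bystander: stainless teat cup shell, 60 mm in diameter and 193 mm high, standing on the deck beyond the washer's back; the point is on its axis 83 mm up
- dip_bottle_middle (a point): bystander: squeeze bottle, 56 mm in diameter, 150 mm high, standing on the deck beyond the washer's back; the point is on its axis 50 mm up. Above and to the right of it, from 0.56 m over the deck upwards, goods hang on long fixed hooks that reach out to the deck's front edge (about y = -0.46): keep the raised arm clear of them
- tap_middle (a point): bystander: plastic ball tap, 145 mm long, 40 mm wide and 64 mm high, lying on the deck beyond the tray's outer end; the point is in the middle of its body, 20 mm up

How it is judged:
By the outcome, as a careful person would: the job done as asked, in the order asked, and still so for the second after the job is handed in, with the robot touching nothing.
It also fails if it takes over 48 s, if anything falls off the work surface, if the arm or the gripper's body presses on something with over 40 N, if the wrist force passes 120 N, or if a joint passes its speed limit or range.

## Working session

There is one attempt and no reset: what is moved stays moved. The work goes in short steps, Python scripts to look and compute and a tool call to move; the robot and the scene stay as the last step left them, time stands still between calls to the robot, and variables do not carry over. Pictures are saved under pics/ and viewed, at most 10 in all, crops included, and the job is handed in when it is done.

Besides the shell and the picture viewer there is one more tool, called after "Emit:" by a JSON object that holds its "fn" and its "kwargs", one argument or row to a line. send_rows: Moves the arm, as the interface text tells. Its arguments: {"type":"object","properties":{"commands":{"type":"array","items":{"type":"object","properties":{"tx":{"type":"number"},"ty":{"type":"number"},"tz":{"type":"number"},"wx":{"type":"number"},"wy":{"type":"number"},"wz":{"type":"number"},"fingers":{"type":"number"}}}}},"required":["commands"]}

```bash
mkdir -p pics; ls; python3 - <<'E'
from plant import status, grab_frame, camera_params
import cv2,numpy as np
np.set_printoptions(precision=4,suppress=True)
o=status.get_obs();print(o['t'],o['tcp_pos'],o['ee_rot'],o['force'],o['grip_width'])
for n in('side','top','wrist'):
    im=grab_frame(n);cv2.imwrite(f'pics/{n}0.png',im);print(n,camera_params(n))
E
```

```text
pics
0.0 [ 0.1895 -0.6473  0.2256] [[-0.9598 -0.2808 -0.0006]
 [-0.2808  0.9598  0.0016]
 [ 0.0002  0.0017 -1.    ]] [ 0.6186 -0.3946 -0.5284] 0.08725420674918113
side {'fov_y': 57.15076065812189, 'cx': 316.294964710695, 'cy': 240.36471022244604, 'pose': array([[-0.906 , -0.3332,  0.261 ,  0.2881],
       [-0.4229,  0.6857, -0.5925,  0.6701],
       [ 0.0185, -0.6472, -0.7621,  1.0434],
       [ 0.    ,  0.    ,  0.    ,  1.    ]])}
top {'fov_y': 51.797950983746354, 'cx': 318.93263182610843, 'cy': 238.57630170898412, 'pose': array([[-0.0234, -0.9838,  0.178 ,  0.3352],
       [-0.9997,  0.0211, -0.015 ,  0.0152],
       [ 0.011 , -0.1783, -0.9839,  1.5712],
       [ 0.    ,  0.    ,  0.    ,  1.    ]])}
wrist {'fov_y': 65.70646984690485, 'cx': 323.45712304722724, 'cy': 235.1663809773487, 'hand_eye': array([[ 0.0002, -0.9533, -0.3019,  0.0815],
       [ 1.    ,  0.0004, -0.0007,  0.0008],
       [ 0.0008, -0.3019,  0.9533, -0.1583],
       [ 0.    ,  0.    ,  0.    ,  1.    ]])}
```

View pics/side0.png

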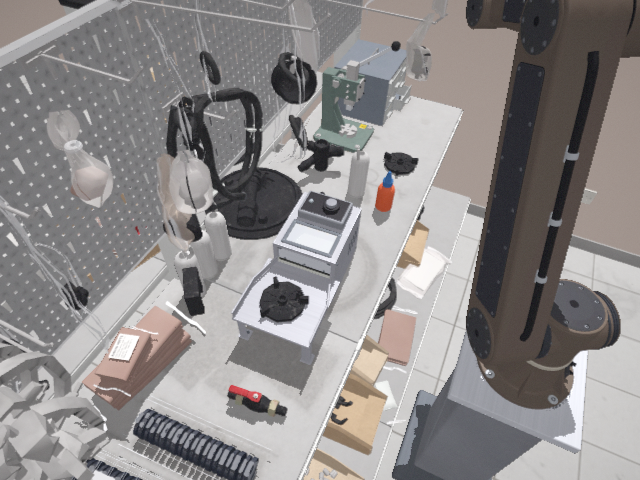

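View pics/top0.png

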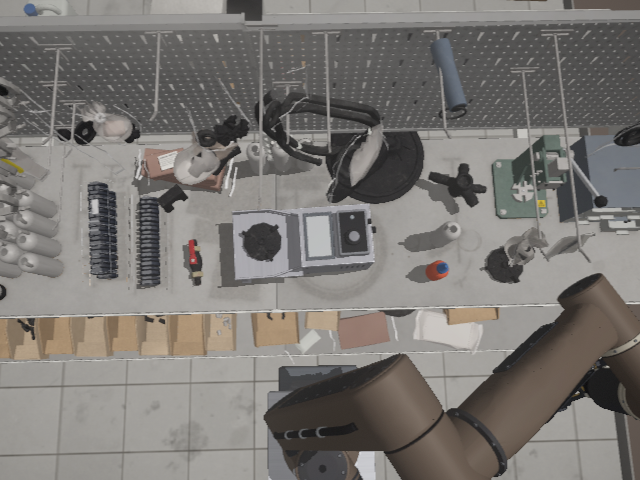

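The side view shows the tray with the black cover at (284,300), the washer's control box at (325,208) and the button at (330,205). In the top view the cover is at (262,241), the button at (352,236), and the way in runs to the right (world -y).

```bash
cat > h.py <<'E'
import cv2,numpy as np
from plant import status, grab_frame, camera_params
np.set_printoptions(precision=4,suppress=True)
def ray(n,uv):
    c=camera_params(n);f=240/np.tan(np.radians(c['fov_y']/2));P=c['pose']
    d=P[:3,:3]@np.array([(uv[0]-c['cx'])/f,(uv[1]-c['cy'])/f,1]);return P[:3,3],d/np.linalg.norm(d)
def onz(n,uv,z):
    o,d=ray(n,uv);return o+d*(z-o[2])/d[2]
E
python3 - <<'E'
from h import *
a=cv2.imread('pics/top0.png');b=cv2.imread('pics/side0.png')
for n,im,(x0,y0,x1,y1),z in(('top',a,(238,215,290,272),.118),('side',b,(250,275,315,327),.118)):
    m=(im.max(2)<75).astype(np.uint8);q=np.zeros_like(m);q[y0:y1,x0:x1]=m[y0:y1,x0:x1]
    k=cv2.connectedComponentsWithStats(q);i=1+np.argmax(k[2][1:,4]);cnt=cv2.findContours((k[1]==i).astype(np.uint8),0,1)[0][0]
    c=cv2.minEnclosingCircle(cnt);print(n,k[2][i],k[3][i],c,onz(n,k[3][i],z))
print('button',onz('top',(352,236),.22),onz('side',(330,205),.22))
A=cv2.resize(a[195:290,225:385],None,fx=5,fy=5,interpolation=2);cv2.imwrite('pics/topc.png',A)
B=cv2.resize(b[185:355,225:370],None,fx=3.5,fy=3.5,interpolation=2);cv2.imwrite('pics/sidec.png',B)
E
```

```text
top [ 242  223   39   38 1097] [261.9262 241.2078] ((261.5303039550781, 240.7900390625), 21.417322158813477) [0.5938 0.1631 0.118 ]
side [ 260  277   48   45 1370] [281.7372 301.473 ] ((281.9660949707031, 301.322021484375), 25.593463897705078) [0.598  0.1667 0.118 ]
button [ 0.585  -0.0976  0.22  ] [ 0.5892 -0.0965  0.22  ]
```

View pics/topc.png

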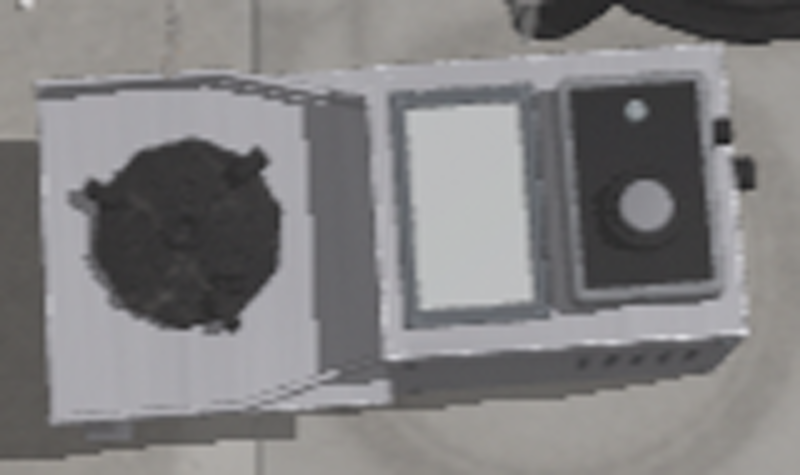

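View pics/sidec.png

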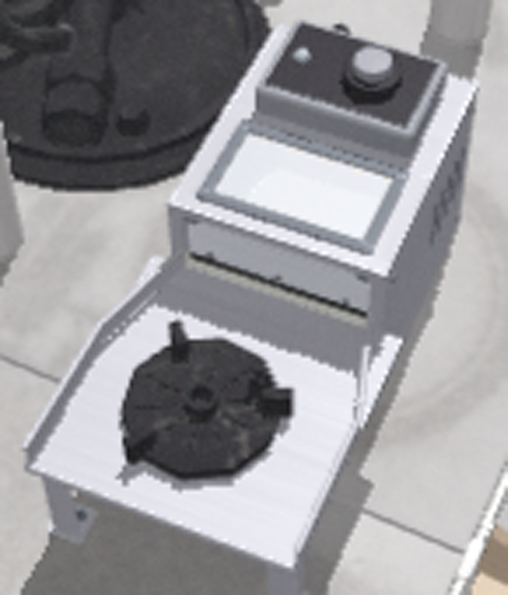

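The crops show the cabinet top's corners (top view full-pixel: (300,208.6), (303,266.6), (370,204), (374,261.6)), the button cap at (354.6,236) top and (332.1,202.7) side, and the cover at (262.4,241.6) top and (283,300) side.

```bash
python3 - <<'E'
from h import *
def tri(p,q):
    (o1,d1),(o2,d2)=ray('top',p),ray('side',q)
    s=np.linalg.lstsq(np.c_[d1,-d2],o2-o1,rcond=None)[0];x,y=o1+s[0]*d1,o2+s[1]*d2;return (x+y)/2,x-y
bt=np.array(tri((354.6,236),(332.1,202.7)));print('button',bt)
print('cover',onz('top',(262.4,241.6),.12),onz('side',(283,300),.12))
T=lambda u,v:onz('top',(225+u/5,195+v/5),.176)
S=lambda u,v:onz('side',(225+u/3.5,185+v/3.5),.176)
fl,fr,bl,br=T(375,68),T(388,358),T(725,45),T(747,333)
print('top',fl,fr,bl,br);print('sizes',np.linalg.norm(fl-fr),np.linalg.norm(fl-bl))
sl,sr=S(170,207),S(388,275);sb=S(480,85);print('side',sl,sr,sb,np.linalg.norm(sl-sr),np.linalg.norm(sb-sr))
d=(bl-fl+br-fr);e=(sb-sr);print('yaw', np.arctan2(d[1],d[0]),np.arctan2(e[1],e[0]))
for k in((40,95),(50,415)):print('tray',onz('top',(225+k[0]/5,195+k[1]/5),.105))
for k in((25,465),(295,565)):print('trayS',onz('side',(225+k[0]/3.5,185+k[1]/3.5),.11))
E
```

```text
button [[ 0.5856 -0.1044  0.2225]
 [-0.0023 -0.0005 -0.0004]]
cover [0.5922 0.1615 0.12  ] [0.5966 0.1627 0.12  ]
top [0.6771 0.0467 0.176 ] [0.5078 0.0421 0.176 ] [ 0.6867 -0.157   0.176 ] [ 0.5176 -0.1625  0.176 ]
sizes 0.16936600865144924 0.2039588590957281
side [0.6781 0.0551 0.176 ] [0.5097 0.0429 0.176 ] [ 0.519  -0.1612  0.176 ] 0.16882287303857438 0.2043114887801345
yaw -1.5234790384149217 -1.5252799912342525
tray [0.6819 0.2519 0.105 ]
tray [0.487  0.2445 0.105 ]
trayS [0.6865 0.255  0.11  ]
trayS [0.4865 0.2424 0.11  ]
```

Emit:
{"fn": "send_rows", "kwargs": {
  "commands": [
    {"tx": -3, "ty": 3.6, "tz": -0.2, "wz": -0.7, "fingers": 0.6},
    {"tx": -6, "ty": 7.2, "tz": -0.4, "wz": -1.4, "fingers": 0.6},
    {"tx": -9, "ty": 10.8, "tz": -0.6, "wz": -2.1, "fingers": 0.6},
    {"tx": -12, "ty": 14.4, "tz": -0.8, "wz": -2.8, "fingers": 0.6},
    {"tx": -15, "ty": 18, "tz": -1, "wz": -3.5, "fingers": 0.6},
    {"tx": -18, "ty": 21.6, "tz": -1.2, "wz": -4.2, "fingers": 0.6},
    {"tx": -21, "ty": 25.2, "tz": -1.4, "wz": -5, "fingers": 0.6},
    {"tx": -24, "ty": 28.8, "tz": -1.6, "wz": -5.7, "fingers": 0.6},
    {"tx": -27, "ty": 32.4, "tz": -1.8, "wz": -6.4, "fingers": 0.6},
    {"tx": -29.5, "ty": 36, "tz": -2, "wz": -7.1, "fingers": 0.6},
    {"tx": -32, "ty": 39, "tz": -2.3, "wz": -7.8, "fingers": 0.6},
    {"tx": -34, "ty": 42, "tz": -2.5, "wz": -8.3, "fingers": 0.6}
  ]
}}

```text
invalid input at $.commands[0]: expected keys tx, ty, tz, wx, wy, wz, fingers
```

Emit:
{"fn": "send_rows", "kwargs": {
  "commands": [
    {"tx": -3, "ty": 3.6, "tz": -0.2, "wx": 0, "wy": 0, "wz": -0.7, "fingers": 0.6},
    {"tx": -6, "ty": 7.2, "tz": -0.4, "wx": 0, "wy": 0, "wz": -1.4, "fingers": 0.6},
    {"tx": -9, "ty": 10.8, "tz": -0.6, "wx": 0, "wy": 0, "wz": -2.1, "fingers": 0.6},
    {"tx": -12, "ty": 14.4, "tz": -0.8, "wx": 0, "wy": 0, "wz": -2.8, "fingers": 0.6},
    {"tx": -15, "ty": 18, "tz": -1, "wx": 0, "wy": 0, "wz": -3.5, "fingers": 0.6},
    {"tx": -18, "ty": 21.6, "tz": -1.2, "wx": 0, "wy": 0, "wz": -4.2, "fingers": 0.6},
    {"tx": -21, "ty": 25.2, "tz": -1.4, "wx": 0, "wy": 0, "wz": -5, "fingers": 0.6},
    {"tx": -24, "ty": 28.8, "tz": -1.6, "wx": 0, "wy": 0, "wz": -5.7, "fingers": 0.6},
    {"tx": -27, "ty": 32.4, "tz": -1.8, "wx": 0, "wy": 0, "wz": -6.4, "fingers": 0.6},
    {"tx": -29.5, "ty": 36, "tz": -2, "wx": 0, "wy": 0, "wz": -7.1, "fingers": 0.6},
    {"tx": -32, "ty": 39, "tz": -2.3, "wx": 0, "wy": 0, "wz": -7.8, "fingers": 0.6},
    {"tx": -34, "ty": 42, "tz": -2.5, "wx": 0, "wy": 0, "wz": -8.3, "fingers": 0.6}
  ]
}}

```text
t: 1.15
tcp_pos: [0.384, -0.1858, 0.2495]
ee_rot: [[-0.401, -0.916, 0.001], [-0.916, 0.401, 0.0], [-0.0, -0.001, -1.0]]
force: [1.0, -0.0, -0.4]
grip_width: 0.0526
gripper_force: 0.0
```

```bash
cat >> h.py <<'E'
xw=np.array([.042,-.9991,0]);yw=np.array([.9991,.042,0]);M=np.array([.5953,.0445,.105])
def go(p,tilt=0):
    "rows needed from the present pose to washer-frame point p (m, from mouth), tilted inward by tilt deg"
    from scipy.spatial.transform import Rotation as R
    o=status.get_obs();t=np.radians(tilt);z=np.array([0,0,1.])
    X=np.cos(t)*xw+np.sin(t)*z;Z=np.sin(t)*xw-np.cos(t)*z
    G=np.c_[X,np.cross(Z,X),Z];E=np.array(o['ee_rot']);P=M+p[0]*xw+p[1]*yw+p[2]*z
    c=np.array(o['tcp_pos']);print('t',o['t'],'tcp',c,'washer',xw@(c-M),yw@(c-M),c[2]-.105,'F',np.array(o['force']),'w',o['grip_width'])
    print('shift cm',100*E.T@(P-c),'turn',np.degrees(R.from_matrix(E.T@G).as_rotvec())/6)
E
python3 -c "
from h import *
go((-.23,.0,.16),25)
print(np.array(status.get_obs()['joint_positions']))"
```

```text
t 1.15 tcp [ 0.384  -0.1858  0.2495] washer 0.22124451650056517 -0.2208008881057168 0.1444862779438758 F [ 0.9829 -0.0434 -0.4049] w 0.05263179865103137
shift cm [-50.2375  -0.0016  -1.5366] turn [ 0.942   4.0956 -4.2772]
[ 0.0156 -0.0836 -0.4608 -0.     -1.1929 -0.4286]
```

Emit:
{"fn": "send_rows", "kwargs": {
  "commands": [
    {"tx": -3, "ty": 0, "tz": -2, "wx": 0, "wy": 0, "wz": -0.4, "fingers": 0.6},
    {"tx": -6.5, "ty": 0, "tz": -4, "wx": 0, "wy": 0, "wz": -0.8, "fingers": 0.6},
    {"tx": -10.5, "ty": 0, "tz": -5, "wx": 0, "wy": 0, "wz": -1.2, "fingers": 0.6},
    {"tx": -14.5, "ty": 0, "tz": -5, "wx": 0, "wy": 0, "wz": -1.6, "fingers": 0.6},
    {"tx": -18.5, "ty": 0, "tz": -5, "wx": 0, "wy": 0, "wz": -2, "fingers": 0.6},
    {"tx": -22.5, "ty": 0, "tz": -5, "wx": 0, "wy": 0, "wz": -2.4, "fingers": 0.6},
    {"tx": -26.5, "ty": 0, "tz": -5, "wx": 0.1, "wy": 0.5, "wz": -2.8, "fingers": 0.6},
    {"tx": -30.5, "ty": 0, "tz": -5, "wx": 0.2, "wy": 1.1, "wz": -3.1, "fingers": 0.6},
    {"tx": -34.5, "ty": 0, "tz": -5, "wx": 0.4, "wy": 1.8, "wz": -3.4, "fingers": 0.6},
    {"tx": -38.5, "ty": 0, "tz": -4.5, "wx": 0.5, "wy": 2.5, "wz": -3.7, "fingers": 0.6},
    {"tx": -42.5, "ty": 0, "tz": -4, "wx": 0.7, "wy": 3.2, "wz": -4, "fingers": 0.6},
    {"tx": -46.5, "ty": 0, "tz": -3, "wx": 0.94, "wy": 4.1, "wz": -4.28, "fingers": 0.6}
  ]
}}

```text
t: 2.15
tcp_pos: [0.5732, 0.2397, 0.281]
ee_rot: [[0.035, -0.999, 0.019], [-0.905, -0.04, -0.423], [0.424, -0.003, -0.906]]
force: [2.7, -1.1, 2.1]
grip_width: 0.0525
gripper_force: 0.0
```

```bash
python3 -c "
from h import *
go((-.20,.002,.05),25)
print(np.array(status.get_obs()['joint_positions']))"
```

```text
t 2.15 tcp [0.5732 0.2397 0.281 ] washer -0.1959222350883169 -0.013897274834870332 0.17598080097076219 F [ 2.6814 -1.0543  2.141 ] w 0.05250058734347351
shift cm [-5.7112 -1.556  11.2413] turn [-0.0151 -0.0116 -0.0267]
[ 0.8836  0.3763 -0.034   0.2882 -1.4983 -0.9144]
```

Emit:
{"fn": "send_rows", "kwargs": {
  "commands": [
    {"tx": -2, "ty": -0.5, "tz": 3, "wx": 0, "wy": 0, "wz": 0, "fingers": 0.6},
    {"tx": -4, "ty": -1, "tz": 6.5, "wx": 0, "wy": 0, "wz": 0, "fingers": 0.6},
    {"tx": -6, "ty": -1.5, "tz": 9.5, "wx": 0, "wy": 0, "wz": 0, "fingers": 0.6},
    {"tx": -7, "ty": -1.55, "tz": 11.5, "wx": 0, "wy": 0, "wz": 0, "fingers": 0.6},
    {"tx": -7, "ty": -1.55, "tz": 11.5, "wx": 0, "wy": 0, "wz": 0, "fingers": 0.6}
  ]
}}

```text
t: 2.57
tcp_pos: [0.5845, 0.2511, 0.1393]
ee_rot: [[0.038, -0.999, 0.008], [-0.903, -0.038, -0.429], [0.429, 0.009, -0.903]]
force: [0.1, -1.2, -0.6]
grip_width: 0.0526
gripper_force: 0.0
```

```bash
python3 -c "
from h import *
go((-.208,.002,.0065),25)
w=grab_frame('wrist');s=grab_frame('side');cv2.imwrite('pics/w1.png',w)
s=cv2.resize(s[180:370,200:370],None,fx=2.5,fy=2.5,interpolation=2);w=cv2.resize(w,(426,320));v=np.zeros((475,851,3),np.uint8);v[:320,:426]=w;v[:,426:]=s;cv2.imwrite('pics/v1.png',cv2.resize(v,None,fx=.94,fy=.94))"
```

```text
t 2.5667 tcp [0.5845 0.2511 0.1393] washer -0.20684078078389223 -0.0021118729355382726 0.03425898097479703 F [ 0.0798 -1.1702 -0.6498] w 0.0525629936400436
shift cm [-1.2943 -0.435   2.4543] turn [ 0.093  -0.0648 -0.0011]
```

View pics/v1.png

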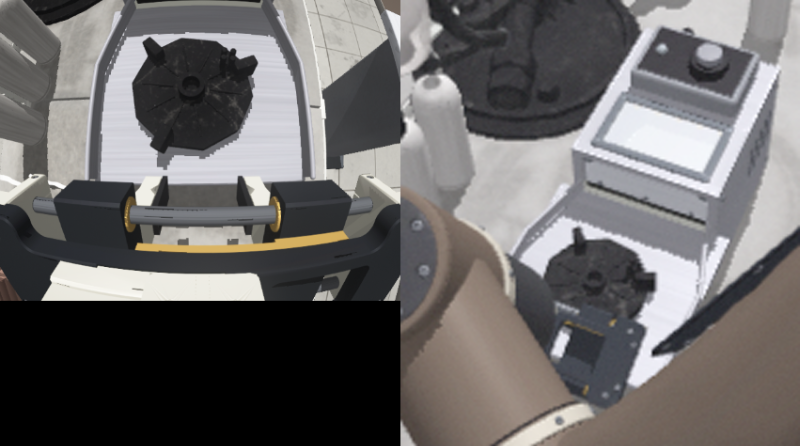

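The wrist view shows the fingers (gap at x 166–248) square behind the cover, whose boss is at (193,86) in the montage, i.e. (308,137) full; it lies a bit left of the fingers' line. The side view shows the arm clear of the tray.

```bash
cat >> h.py <<'E'
def wray(uv,z):
    c=camera_params('wrist');f=240/np.tan(np.radians(c['fov_y']/2));H=c['hand_eye'];o=status.get_obs()
    d=np.array(uv,float)-(c['cx'],c['cy']);r=np.linalg.norm(d);a=r/f;d=np.r_[d/r*np.sin(a),np.cos(a)]
    E=np.array(o['ee_rot']);d=E@H[:3,:3]@d;p=np.array(o['tcp_pos'])+E@H[:3,3];p=p+d*(z-p[2])/d[2]
    return p,xw@(p-M),yw@(p-M)
E
python3 -c "
from h import *
print('boss',wray((308,137),.128))
k=1.5/.94
for p in((107,178),(318,183),(96,120),(311,95)): print(wray((p[0]*k,p[1]*k),.105))"
```

```text
boss (array([0.5994, 0.1649, 0.128 ]), np.float64(-0.12011038194523838), np.float64(0.009160813952705012))
(array([0.6822, 0.2516, 0.105 ]), np.float64(-0.20325106767758158), np.float64(0.09548701027524885))
(array([0.4698, 0.2493, 0.105 ]), np.float64(-0.20987455569535446), np.float64(-0.11674657276481169))
(array([0.7007, 0.1929, 0.105 ]), np.float64(-0.1438371782062901), np.float64(0.11158117832548939))
(array([0.4743, 0.1559, 0.105 ]), np.float64(-0.11636828214152889), np.float64(-0.11618455534913129))
```

Emit:
{"fn": "send_rows", "kwargs": {
  "commands": [
    {"tx": -0.5, "ty": -0.5, "tz": 1, "wx": 0, "wy": 0, "wz": 0, "fingers": 0.6},
    {"tx": -1.0, "ty": -0.9, "tz": 1.9, "wx": 0, "wy": 0, "wz": 0, "fingers": 0.6},
    {"tx": -1.3, "ty": -0.95, "tz": 2.45, "wx": 0, "wy": 0, "wz": 0, "fingers": 0.6},
    {"tx": -1.3, "ty": -0.95, "tz": 2.45, "wx": 0, "wy": 0, "wz": 0, "fingers": 0.6},
    {"tx": -1.3, "ty": -0.95, "tz": 2.45, "wx": 0, "wy": 0, "wz": 0, "fingers": 0.6}
  ]
}}

```text
t: 3.08
tcp_pos: [0.5963, 0.2544, 0.1178]
ee_rot: [[0.035, -0.999, 0.015], [-0.905, -0.038, -0.423], [0.423, 0.001, -0.906]]
force: [-0.1, 0.5, -0.4]
grip_width: 0.0527
gripper_force: 0.0
```

```bash
python3 -c "
from h import *
go((-.15,.006,.0065),25); go((-.06,.003,.0065),25)"
```

```text
t 3.0833 tcp [0.5963 0.2544 0.1178] washer -0.20962589050379993 0.009861308049041053 0.012845700043440392 F [-0.1482  0.4778 -0.4071] w 0.05269108860366309
shift cm [5.1356 0.3626 3.0993] turn [ 0.0246 -0.0057 -0.0289]
t 3.0833 tcp [0.5963 0.2544 0.1178] washer -0.20962589050379993 0.009861308049041053 0.012845700043440392 F [-0.1482  0.4778 -0.4071] w 0.05269108860366309
shift cm [13.2908  0.6281  6.9084] turn [ 0.0246 -0.0057 -0.0289]
```

Emit:
{"fn": "send_rows", "kwargs": {
  "commands": [
    {"tx": -0.25, "ty": 0.3, "tz": 0.55, "wx": 0, "wy": 0, "wz": 0, "fingers": 0.6},
    {"tx": -0.25, "ty": 0.3, "tz": 0.55, "wx": 0, "wy": 0, "wz": 0, "fingers": 0.6},
    {"tx": -0.25, "ty": 0.3, "tz": 0.55, "wx": 0, "wy": 0, "wz": 0, "fingers": 0.6}
  ]
}}

```text
t: 3.33
tcp_pos: [0.593, 0.2543, 0.1116]
ee_rot: [[0.036, -0.999, 0.015], [-0.905, -0.039, -0.423], [0.423, 0.001, -0.906]]
force: [-0.3, -0.3, 0.1]
grip_width: 0.0525
gripper_force: 0.0
```

```bash
python3 -c "
from h import *
go((-.15,.006,.0065),25); go((-.06,.003,.0065),25)"
```

```text
t 3.3333 tcp [0.593  0.2543 0.1116] washer -0.2097559724848468 0.0065090715400275756 0.006642251488326825 F [-0.2833 -0.3255  0.0848] w 0.05250952802478012
shift cm [5.409  0.0311 2.5417] turn [ 0.0239 -0.0054 -0.0238]
t 3.3333 tcp [0.593  0.2543 0.1116] washer -0.2097559724848468 0.0065090715400275756 0.006642251488326825 F [-0.2833 -0.3255  0.0848] w 0.05250952802478012
shift cm [13.5642  0.3012  6.3505] turn [ 0.0239 -0.0054 -0.0238]
```

Emit:
{"fn": "send_rows", "kwargs": {
  "commands": [
    {"tx": 0.7, "ty": 0, "tz": 0.33, "wx": 0, "wy": 0, "wz": 0, "fingers": 0.6},
    {"tx": 1.4, "ty": 0, "tz": 0.65, "wx": 0, "wy": 0, "wz": 0, "fingers": 0.6},
    {"tx": 2.1, "ty": 0, "tz": 0.98, "wx": 0, "wy": 0, "wz": 0, "fingers": 0.6},
    {"tx": 2.8, "ty": 0.05, "tz": 1.31, "wx": 0, "wy": 0, "wz": 0, "fingers": 0.6},
    {"tx": 3.5, "ty": 0.05, "tz": 1.64, "wx": 0, "wy": 0, "wz": 0, "fingers": 0.6},
    {"tx": 4.2, "ty": 0.1, "tz": 1.96, "wx": 0, "wy": 0, "wz": 0, "fingers": 0.6},
    {"tx": 4.9, "ty": 0.1, "tz": 2.29, "wx": 0, "wy": 0, "wz": 0, "fingers": 0.6},
    {"tx": 5.6, "ty": 0.15, "tz": 2.62, "wx": 0, "wy": 0, "wz": 0, "fingers": 0.6},
    {"tx": 6.3, "ty": 0.15, "tz": 2.95, "wx": 0, "wy": 0, "wz": 0, "fingers": 0.6},
    {"tx": 7.0, "ty": 0.2, "tz": 3.27, "wx": 0, "wy": 0, "wz": 0, "fingers": 0.6},
    {"tx": 7.7, "ty": 0.2, "tz": 3.6, "wx": 0, "wy": 0, "wz": 0, "fingers": 0.6},
    {"tx": 8.4, "ty": 0.2, "tz": 3.93, "wx": 0, "wy": 0, "wz": 0, "fingers": 0.6}
  ]
}}

```text
t: 4.33
tcp_pos: [0.5948, 0.1609, 0.1116]
ee_rot: [[0.035, -0.999, 0.015], [-0.905, -0.038, -0.423], [0.423, 0.001, -0.906]]
force: [-0.3, 0.4, 0.8]
grip_width: 0.0526
gripper_force: 0.5
```

```bash
python3 -c "
from h import *
go((-.005,.002,.0065),25)
w=grab_frame('wrist');cv2.imwrite('pics/w2.png',w)"
```

```text
t 4.3333 tcp [0.5948 0.1609 0.1116] washer -0.11631985215081149 0.004422969686825733 0.006595992883936738 F [-0.2888  0.397   0.8438] w 0.052601531462619366
shift cm [10.0838  0.2029  4.7181] turn [ 0.0234 -0.004  -0.0264]
```

View pics/w2.png

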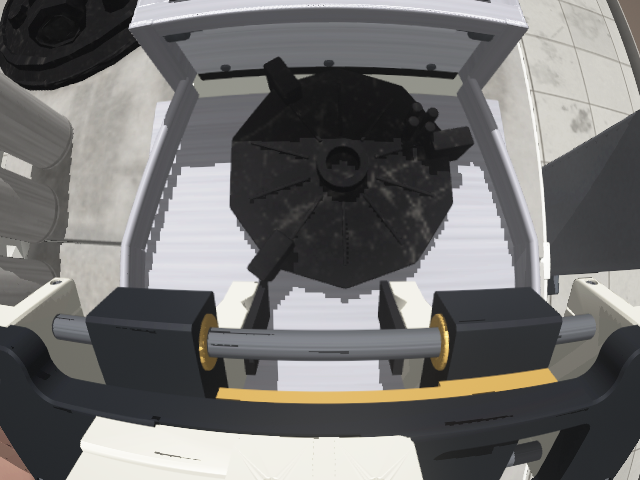

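The cover is ahead of the fingers, its boss at (342,165), about in line with the mouth (lip from x≈200 to 460 at y≈72); one lug (270,258) rests on the left finger. I'm pushing on.

Emit:
{"fn": "send_rows", "kwargs": {
  "commands": [
    {"tx": 0.7, "ty": 0, "tz": 0.33, "wx": 0, "wy": 0, "wz": 0, "fingers": 0.6},
    {"tx": 1.4, "ty": 0, "tz": 0.65, "wx": 0, "wy": 0, "wz": 0, "fingers": 0.6},
    {"tx": 2.1, "ty": 0.05, "tz": 0.98, "wx": 0, "wy": 0, "wz": 0, "fingers": 0.6},
    {"tx": 2.8, "ty": 0.05, "tz": 1.31, "wx": 0, "wy": 0, "wz": 0, "fingers": 0.6},
    {"tx": 3.5, "ty": 0.05, "tz": 1.64, "wx": 0, "wy": 0, "wz": 0, "fingers": 0.6},
    {"tx": 4.2, "ty": 0.1, "tz": 1.96, "wx": 0, "wy": 0, "wz": 0, "fingers": 0.6},
    {"tx": 4.9, "ty": 0.1, "tz": 2.29, "wx": 0, "wy": 0, "wz": 0, "fingers": 0.6},
    {"tx": 5.6, "ty": 0.15, "tz": 2.62, "wx": 0, "wy": 0, "wz": 0, "fingers": 0.6}
  ]
}}

```text
t: 5.05
tcp_pos: [0.5958, 0.0989, 0.1116]
ee_rot: [[0.035, -0.999, 0.015], [-0.905, -0.038, -0.423], [0.423, 0.001, -0.906]]
force: [1.3, 0.8, -0.1]
grip_width: 0.0525
gripper_force: 0.4
```

```bash
python3 -c "
from h import *
go((0,.002,.0065),25)
w=grab_frame('wrist');cv2.imwrite('pics/w3.png',w)"
```

```text
t 5.05 tcp [0.5958 0.0989 0.1116] washer -0.05437864354904118 0.002765847139273874 0.006576220449583267 F [ 1.2556  0.8    -0.098 ] w 0.05254233489473259
shift cm [4.9243 0.0568 2.3078] turn [ 0.0233 -0.0049 -0.0275]
```

View pics/w3.png

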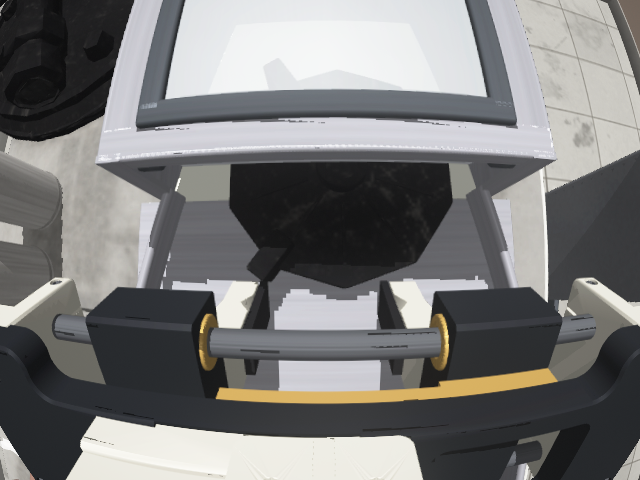

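The cover is half through: its front passes under the lifted flap and is visible through the window, and the rear lug (270,260) is on the left finger. Pushing the rest.

Emit:
{"fn": "send_rows", "kwargs": {
  "commands": [
    {"tx": 0.7, "ty": 0, "tz": 0.33, "wx": 0, "wy": 0, "wz": 0, "fingers": 0.6},
    {"tx": 1.4, "ty": 0, "tz": 0.65, "wx": 0, "wy": 0, "wz": 0, "fingers": 0.6},
    {"tx": 2.1, "ty": 0, "tz": 0.98, "wx": 0, "wy": 0, "wz": 0, "fingers": 0.6},
    {"tx": 2.8, "ty": 0, "tz": 1.31, "wx": 0, "wy": 0, "wz": 0, "fingers": 0.6},
    {"tx": 3.5, "ty": 0, "tz": 1.64, "wx": 0, "wy": 0, "wz": 0, "fingers": 0.6},
    {"tx": 4.2, "ty": 0, "tz": 1.96, "wx": 0, "wy": 0, "wz": 0, "fingers": 0.6},
    {"tx": 4.9, "ty": 0, "tz": 2.29, "wx": 0, "wy": 0, "wz": 0, "fingers": 0.6},
    {"tx": 4.9, "ty": 0, "tz": 2.29, "wx": 0, "wy": 0, "wz": 0, "fingers": 0.6},
    {"tx": 4.9, "ty": 0, "tz": 2.29, "wx": 0, "wy": 0, "wz": 0, "fingers": 0.6}
  ]
}}

```text
t: 5.85
tcp_pos: [0.5978, 0.0452, 0.1115]
ee_rot: [[0.035, -0.999, 0.015], [-0.905, -0.038, -0.423], [0.423, 0.001, -0.906]]
force: [-0.3, -0.1, -0.7]
grip_width: 0.0523
gripper_force: 0.0
```

```bash
python3 -c "
from h import *
go((-.1,.002,.0065),25)
w=grab_frame('wrist');cv2.imwrite('pics/w4.png',w)"
```

```text
t 5.85 tcp [0.5978 0.0452 0.1115] washer -0.0006344172005862302 0.0025164265805542366 0.006544707032789379 F [-0.2814 -0.1324 -0.745 ] w 0.05226901720048459
shift cm [-9.0052  0.0938 -4.1991] turn [ 0.0256 -0.0042 -0.0327]
```

View pics/w4.png

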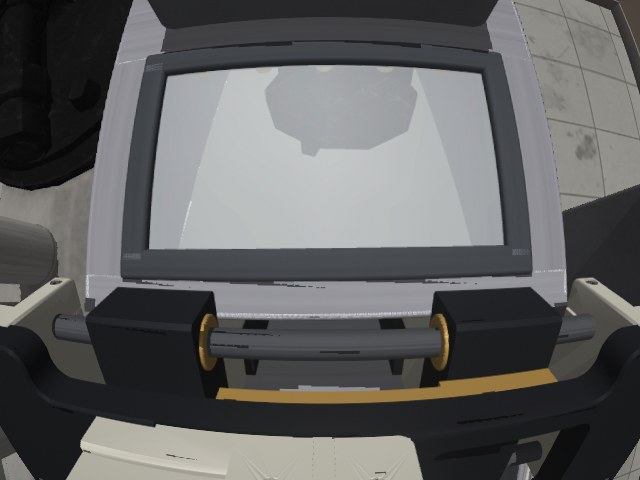

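The cover has slid down to the back wall (dark shape at (340,105) through the window). Drawing the fingers back and up.

Emit:
{"fn": "send_rows", "kwargs": {
  "commands": [
    {"tx": -1.8, "ty": 0, "tz": -0.85, "wx": 0, "wy": 0, "wz": 0, "fingers": 0.6},
    {"tx": -4.0, "ty": 0, "tz": -1.9, "wx": 0, "wy": 0, "wz": 0, "fingers": 0.6},
    {"tx": -6.3, "ty": 0, "tz": -2.95, "wx": 0, "wy": 0, "wz": 0, "fingers": 0.6},
    {"tx": -8.6, "ty": 0, "tz": -4.0, "wx": 0, "wy": 0, "wz": 0, "fingers": 0.6},
    {"tx": -10.8, "ty": 0, "tz": -5.1, "wx": 0, "wy": 0, "wz": 0, "fingers": 0.6},
    {"tx": -9.5, "ty": 0, "tz": -7.8, "wx": 0, "wy": 0, "wz": 0, "fingers": 0.3},
    {"tx": -8, "ty": 0, "tz": -11, "wx": 0, "wy": 0, "wz": 0, "fingers": 0.1},
    {"tx": -6.5, "ty": 0, "tz": -14.2, "wx": 0, "wy": 0, "wz": 0, "fingers": 0},
    {"tx": -5, "ty": 0, "tz": -17.4, "wx": 0, "wy": 0, "wz": 0, "fingers": 0},
    {"tx": -3.5, "ty": 0, "tz": -20.5, "wx": 0, "wy": 0, "wz": 0, "fingers": 0},
    {"tx": -2.3, "ty": 0, "tz": -23.2, "wx": 0, "wy": 0, "wz": 0, "fingers": 0},
    {"tx": -2.3, "ty": 0, "tz": -23.2, "wx": 0, "wy": 0, "wz": 0, "fingers": 0}
  ]
}}

```text
t: 6.9
tcp_pos: [0.5955, 0.1663, 0.3189]
ee_rot: [[0.033, -0.999, 0.024], [-0.908, -0.04, -0.418], [0.419, -0.008, -0.908]]
force: [0.8, -0.0, 1.1]
grip_width: 0.0113
gripper_force: 0.0
```

```bash
python3 -c "
from h import *
go((.1482,-.016,.155),0)
s=grab_frame('side');t=grab_frame('top')
s=cv2.resize(s[180:330,200:370],None,fx=2.35,fy=2.35,interpolation=2);t=cv2.resize(t[190:290,220:390],(400,235),interpolation=2);v=np.zeros((353,800,3),np.uint8);v[:,:400]=s[:353,:400];v[:235,400:]=t;cv2.imwrite('pics/v5.png',v)"
```

```text
t 6.9 tcp [0.5955 0.1663 0.3189] washer -0.12163365802140591 0.005303961462852545 0.21391027974552146 F [ 0.7811 -0.0353  1.069 ] w 0.011275891927486119
shift cm [22.0496  2.1209 16.6331] turn [-0.07   -4.1249 -0.0358]Traceback (most recent call last):
  File "<string>", line 5, in <module>
    s=cv2.resize(s[180:330,200:370],None,fx=2.35,fy=2.35,interpolation=2);t=cv2.resize(t[190:290,220:390],(400,235),interpolation=2);v=np.zeros((353,800,3),np.uint8);v[:,:400]=s[:353,:400];v[:235,400:]=t;cv2.imwrite('pics/v5.png',v)
                                                                                                                                                                      ~^^^^^^^^
ValueError: could not broadcast input array from shape (352,400,3) into shape (353,400,3)
```

Emit:
{"fn": "send_rows", "kwargs": {
  "commands": [
    {"tx": 0, "ty": 0, "tz": 0, "wx": 0, "wy": 0, "wz": 0, "fingers": 0},
    {"tx": 0, "ty": 0, "tz": 0, "wx": 0, "wy": 0, "wz": 0, "fingers": 0},
    {"tx": 0, "ty": 0, "tz": 0, "wx": 0, "wy": 0, "wz": 0, "fingers": 0},
    {"tx": 0, "ty": 0, "tz": 0, "wx": 0, "wy": 0, "wz": 0, "fingers": 0},
    {"tx": 0, "ty": 0, "tz": 0, "wx": 0, "wy": 0, "wz": 0, "fingers": 0},
    {"tx": 0, "ty": 0, "tz": 0, "wx": 0, "wy": 0, "wz": 0, "fingers": 0}
  ]
}}

```text
t: 7.5
tcp_pos: [0.5934, 0.1647, 0.3116]
ee_rot: [[0.036, -0.999, 0.015], [-0.905, -0.038, -0.423], [0.423, 0.002, -0.906]]
force: [0.5, -0.5, -0.1]
grip_width: 0.0003
gripper_force: 0.0
```

```bash
python3 -c "
from h import *
go((.1482,-.016,.155),0)
s=grab_frame('side');w=grab_frame('wrist')
v=np.zeros((360,800,3),np.uint8);v[:,:400]=cv2.resize(s[180:333,200:370],(400,360),interpolation=2);v[:300,400:]=cv2.resize(w,(400,300));cv2.imwrite('pics/v5.png',v);cv2.imwrite('pics/w5.png',w)"
```

```text
t 7.5 tcp [0.5934 0.1647 0.3116] washer -0.12013572197453211 0.003185384979821015 0.20657941230221227 F [ 0.4972 -0.4551 -0.1421] w 0.0003263177291237457
shift cm [22.1305  1.8157 16.0396] turn [ 0.0219 -4.1749 -0.03  ]
```

View pics/v5.png

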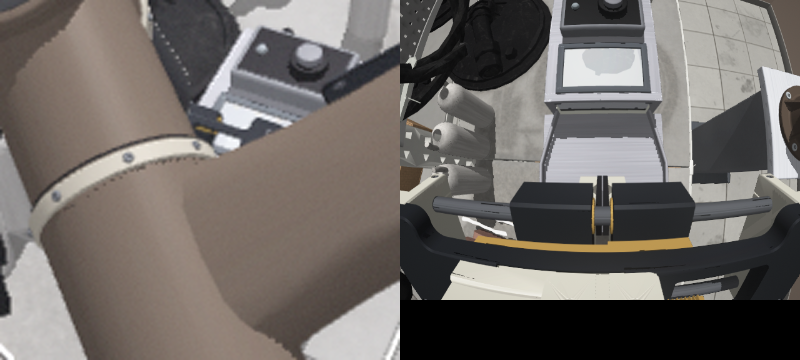

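```bash
python3 -c "
import cv2
w=cv2.imread('pics/w5.png');cv2.imwrite('pics/w5c.png',cv2.resize(w[0:300,200:460],None,fx=2,fy=2,interpolation=2))"
```

```text
(no output)
```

View pics/w5c.png

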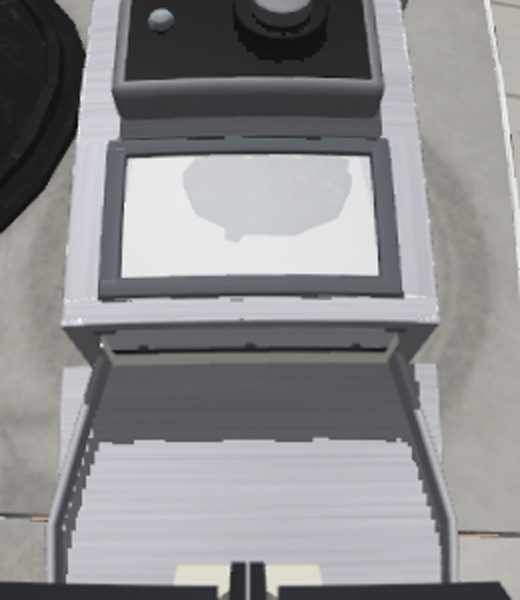

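The flap panel, its dark lip and the beige sill strip look just as they did before the flap was pushed open, so it hangs shut. The cover lies inside under the window, and the tray is empty. Now to the button, with the fingers closed.

Emit:
{"fn": "send_rows", "kwargs": {
  "commands": [
    {"tx": 2, "ty": 0.1, "tz": 1.2, "wx": 0, "wy": -0.4, "wz": 0, "fingers": 0},
    {"tx": 5, "ty": 0.4, "tz": 3, "wx": 0, "wy": -1, "wz": 0, "fingers": 0},
    {"tx": 8, "ty": 0.6, "tz": 5, "wx": 0, "wy": -1.6, "wz": 0, "fingers": 0},
    {"tx": 11, "ty": 0.9, "tz": 7, "wx": 0, "wy": -2.2, "wz": 0, "fingers": 0},
    {"tx": 14, "ty": 1.1, "tz": 9, "wx": 0, "wy": -2.8, "wz": 0, "fingers": 0},
    {"tx": 17, "ty": 1.4, "tz": 11.2, "wx": 0, "wy": -3.4, "wz": 0, "fingers": 0},
    {"tx": 19.5, "ty": 1.6, "tz": 13.5, "wx": 0, "wy": -3.8, "wz": 0, "fingers": 0},
    {"tx": 21.5, "ty": 1.8, "tz": 15.2, "wx": 0, "wy": -4.17, "wz": 0, "fingers": 0},
    {"tx": 22.1, "ty": 1.8, "tz": 16, "wx": 0, "wy": -4.17, "wz": 0, "fingers": 0},
    {"tx": 22.1, "ty": 1.8, "tz": 16, "wx": 0, "wy": -4.17, "wz": 0, "fingers": 0},
    {"tx": 22.1, "ty": 1.8, "tz": 16, "wx": 0, "wy": -4.17, "wz": 0, "fingers": 0}
  ]
}}

```text
t: 8.52
tcp_pos: [0.5856, -0.1044, 0.2603]
ee_rot: [[0.037, -0.999, -0.002], [-0.999, -0.037, -0.001], [0.0, 0.002, -1.0]]
force: [-0.7, -0.0, -0.0]
grip_width: 0.0002
gripper_force: 0.0
```

```bash
python3 -c "
from h import *
M=M;p=np.array([.5856,-.1044,.105])-M
go((xw@p,yw@p,.1175),0);print(xw@p,yw@p)
w=grab_frame('wrist');cv2.imwrite('pics/w6.png',w)
# predicted button pixel
c=camera_params('wrist');f=240/np.tan(np.radians(c['fov_y']/2));H=c['hand_eye'];o=status.get_obs();E=np.array(o['ee_rot'])
q=E.T@(np.array([.5856,-.1044,.2225])-o['tcp_pos']);q=H[:3,:3].T@(q-H[:3,3]);a=np.arctan2(np.hypot(q[0],q[1]),q[2]);print('pred px',np.array([c['cx'],c['cy']])+f*a*q[:2]/np.hypot(q[0],q[1]))
"
```

```text
t 8.5167 tcp [ 0.5856 -0.1044  0.2603] washer 0.1483630810289845 -0.015976281947619207 0.15530819727952766 F [-0.6652 -0.0259 -0.0225] w 0.00019933927743016576
shift cm [-0.0028 -0.009   3.7808] turn [ 0.0148 -0.0046 -0.0508]
0.14835859 -0.01594507000000004
pred px [324.4545 265.6132]
```

Emit:
{"fn": "send_rows", "kwargs": {
  "commands": [
    {"tx": 0, "ty": 0, "tz": 1.2, "wx": 0, "wy": 0, "wz": 0, "fingers": 0},
    {"tx": 0, "ty": 0, "tz": 2.4, "wx": 0, "wy": 0, "wz": 0, "fingers": 0},
    {"tx": 0, "ty": 0, "tz": 3.4, "wx": 0, "wy": 0, "wz": 0, "fingers": 0},
    {"tx": 0, "ty": 0, "tz": 3.7, "wx": 0, "wy": 0, "wz": 0, "fingers": 0},
    {"tx": 0, "ty": 0, "tz": 3.8, "wx": 0, "wy": 0, "wz": 0, "fingers": 0},
    {"tx": 0, "ty": 0, "tz": 3.8, "wx": 0, "wy": 0, "wz": 0, "fingers": 0}
  ]
}}

```text
t: 9.07
tcp_pos: [0.586, -0.1028, 0.223]
ee_rot: [[0.04, -0.999, -0.001], [-0.999, -0.04, -0.0], [0.0, 0.001, -1.0]]
force: [-1.7, 3.1, 3.3]
grip_width: 0.0005
gripper_force: 1.6
```

Emit:
{"fn": "send_rows", "kwargs": {
  "commands": [
    {"tx": 0, "ty": 0, "tz": 0.1, "wx": 0, "wy": 0, "wz": 0, "fingers": 0},
    {"tx": 0, "ty": 0, "tz": 0.2, "wx": 0, "wy": 0, "wz": 0, "fingers": 0},
    {"tx": 0, "ty": 0, "tz": 0.2, "wx": 0, "wy": 0, "wz": 0, "fingers": 0}
  ]
}}

```text
t: 9.32
tcp_pos: [0.5862, -0.1034, 0.2211]
ee_rot: [[0.039, -0.999, 0.001], [-0.999, -0.039, 0.0], [-0.0, -0.001, -1.0]]
force: [0.8, 3.9, 4.5]
grip_width: 0.0003
gripper_force: 2.2
```

Emit:
{"fn": "send_rows", "kwargs": {
  "commands": [
    {"tx": 0, "ty": 0, "tz": 0.1, "wx": 0, "wy": 0, "wz": 0, "fingers": 0},
    {"tx": 0, "ty": 0, "tz": 0.2, "wx": 0, "wy": 0, "wz": 0, "fingers": 0},
    {"tx": 0, "ty": 0, "tz": 0.2, "wx": 0, "wy": 0, "wz": 0, "fingers": 0}
  ]
}}

```text
t: 9.57
tcp_pos: [0.5862, -0.1036, 0.2202]
ee_rot: [[0.039, -0.999, 0.001], [-0.999, -0.039, -0.0], [0.0, -0.001, -1.0]]
force: [-3.6, 6.1, 11.6]
grip_width: 0.0003
gripper_force: 5.9
```

Emit:
{"fn": "send_rows", "kwargs": {
  "commands": [
    {"tx": 0, "ty": 0, "tz": 0.1, "wx": 0, "wy": 0, "wz": 0, "fingers": 0},
    {"tx": 0, "ty": 0, "tz": 0.1, "wx": 0, "wy": 0, "wz": 0, "fingers": 0},
    {"tx": 0, "ty": 0, "tz": 0.1, "wx": 0, "wy": 0, "wz": 0, "fingers": 0}
  ]
}}

```text
t: 9.82
tcp_pos: [0.5863, -0.1037, 0.2201]
ee_rot: [[0.039, -0.999, 0.002], [-0.999, -0.039, -0.0], [0.0, -0.002, -1.0]]
force: [-5.9, 5.9, 17.5]
grip_width: 0.0004
gripper_force: 8.7
```

Hard stop reached at z = 0.220, well above the spring force. Releasing upward.

Emit:
{"fn": "send_rows", "kwargs": {
  "commands": [
    {"tx": 0, "ty": 0, "tz": -0.3, "wx": 0, "wy": 0, "wz": 0, "fingers": 0},
    {"tx": 0, "ty": 0, "tz": -0.8, "wx": 0, "wy": 0, "wz": 0, "fingers": 0},
    {"tx": 0, "ty": 0, "tz": -2, "wx": 0, "wy": 0, "wz": 0, "fingers": 0},
    {"tx": 0, "ty": 0, "tz": -4, "wx": 0, "wy": 0, "wz": 0, "fingers": 0},
    {"tx": 0, "ty": 0, "tz": -6, "wx": 0, "wy": 0, "wz": 0, "fingers": 0},
    {"tx": 0, "ty": 0, "tz": -8, "wx": 0, "wy": 0, "wz": 0, "fingers": 0},
    {"tx": -4, "ty": 0, "tz": -8.5, "wx": 0, "wy": 0, "wz": 0, "fingers": 0},
    {"tx": -8, "ty": 0, "tz": -8.5, "wx": 0, "wy": 0, "wz": 0, "fingers": 0},
    {"tx": -12, "ty": 0, "tz": -8.5, "wx": 0, "wy": 0, "wz": 0, "fingers": 0},
    {"tx": -15, "ty": 0, "tz": -8.5, "wx": 0, "wy": 0, "wz": 0, "fingers": 0},
    {"tx": -15, "ty": 0, "tz": -8.5, "wx": 0, "wy": 0, "wz": 0, "fingers": 0},
    {"tx": -15, "ty": 0, "tz": -8.5, "wx": 0, "wy": 0, "wz": 0, "fingers": 0}
  ]
}}

```text
t: 10.82
tcp_pos: [0.5796, 0.0471, 0.3019]
ee_rot: [[0.041, -0.999, -0.002], [-0.999, -0.041, -0.001], [0.001, 0.002, -1.0]]
force: [0.1, -0.2, -0.0]
grip_width: 0.0007
gripper_force: 0.0
```

```bash
python3 -c "
from h import *
a=cv2.imread('pics/w5.png');o=status.get_obs();print(o['t'],o['tcp_pos'],o['force'])
s0=cv2.imread('pics/side0.png').astype(int);s=grab_frame('side');cv2.imwrite('pics/s7.png',s);s=s.astype(int)
for n,(x0,y0,x1,y1) in dict(button=(318,195,345,215),bottle=(370,165,400,215),tap=(225,380,290,420),shell=(345,145,372,205)).items(): print(n,np.abs(s-s0)[y0:y1,x0:x1].mean())"
```

```text
10.8167 [0.5796 0.0471 0.3019] [ 0.1082 -0.2391 -0.0279]
button 39.06172839506173
bottle 1.8924444444444444
tap 30.16794871794872
shell 40.0619341563786
```

```bash
python3 -c "
from plant import manip
print(manip.sign_off())"
```

```text
the job is handed in; nothing more can be done
None
```

I pushed the cover through the flap and saw it lying inside at the back wall. The flap had fallen shut behind it; I then pressed the start button to its stop (17.5 N against a 5 N spring), released it and handed the job in at about 11 s. The arm blocked the side camera at the end, so I didn't see the button come back up or confirm the tap and teat cup shell; I saw no sign of contact with either.

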